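# Bring the big chip under the bench magnifier

### The arm

A 7-joint arm with a two-finger parallel gripper is mounted at the origin on the work surface. World frame = base frame: x ahead of the robot, y to its left, z up, the work surface at z = 0. Lengths are in m, angles in rad, forces in N, time in s.
With the tool pointing down it reaches from about 0.425 to 0.975 m from the base axis. Payload 16.7 kg.
Tool frame: the origin (TCP) lies on the centre line of the jaws, within the pads' length; the fingertips stand r.tips_ahead ahead of it and the grasp point (between the pads) lies 11 mm behind it (r.tips_ahead is the distance from the TCP to the fingertips, in m); z points along the fingers, y is the line along which they close (so a half turn about z gives the same grasp; the last joint's range is limited). The gripper opens to 85 mm and grips with 20 to 120 N. Pads are 22 mm wide; open, the fingers measure 114 mm over their backs; the gripper's body (76 mm by 85 mm) begins 54 mm behind the grasp point. The pads swing forward as they close: fully open they stand 13 mm farther back than shut.
Start: joints at [-1.415, 0.426, 0.074, 1.606, -0.034, 1.111, -0.067], TCP at [0.203, 0.644, 0.239] pointing down, gripper open.
Joint ranges: [-2.85, 2.85], [-0.5, 2.14], [-1.23, 1.37], [0.21, 2.46], [-1.02, 4.16], [0.16, 2.05], [-2.73, 2.73]. Speed limits (rad/s): [1.89, 1.89, 2.39, 2.39, 3.01, 3.01, 3.01].

### API

Orientations are given as a rotation vector (axis times angle).
In Python, from station import r, vision, sign_off gives the robot as it stands. The module is installed in compiled form; this text tells all that it offers.
- The arm moves only by the shell command python3 -m crank 'ROWS' [OPENING]. ROWS is JSON, a list that holds one entry, the list of rows, each a list of 6 numbers: the shift along the tool's x, y, z as a fraction of full scale, then the turn, a rotation vector about the tool's x, y, z as a fraction of full scale. In form: [[[x, y, z, wx, wy, wz], ...]]. A call has 1 to 10 rows; each row is the pose to reach, as a shift and turn from the pose commanded when the call began, along the tool's axes at that moment; what a row does not reach only later rows make up. Full scale, the value 1, is 25 cm for a shift and 30 degrees for a turn. A row lasts 1/10 s, in which the tool goes at most 50 mm and 8.59 degrees, less where a joint would pass 70% of its speed; a pose out of reach is approached as far as the arm can. A call with a number of a shift or a turn outside -1 to 1 is refused whole. A call with a gripper value outside its range is refused whole. OPENING is the opening, from 0 (shut) to 1 (fully open), set as the call begins (- or left out, the last holds). The fingers move at their own pace and stop on an object; the grip force is fixed at half the most. Time passes only in rows, so rows that repeat a pose let the fingers close. It gives the time, the measured TCP pose, the force, the opening and the grip force at its end, in the units of the state.
- r.get_obs(): the state, without advancing time (a new reading comes with each control period).
- vision.capture(name): name is "side" or "top"; returns a dict with "frame" (400x640x3 uint8, red, green, blue), "range_z" (400x640 float32, m along the optical axis (not along the pixel's ray), 0 where there is no reading), "mtx" (3x3 intrinsics, pixels), "D" ([k1, k2, p1, p2, k3] as OpenCV has them; the pictures are not rectified), "extrinsics" (4x4, takes a point from camera to world coordinates). Camera axes: x right, y up, looking along -z (the intrinsics and any distortion apply to the point x, -y, -z); pixel columns grow to the right and rows downward; lengths in m; the calibration is good to about 2 mm. A picture is of the moment at which its call begins.
- sign_off(): hands the job in; it is judged then, once.
The state is a dict: "time_s": time; "joints": joint angles; "joint_vel": joint speeds; "joint_torque": joint torques, N m; "tool_pos": TCP position; "tool_rot": TCP orientation; "wrist_force": force on the tool from outside, world axes, zero at the start; "ft_torque": the same for the moment, N m; "finger_gap": finger opening in m; "grip_force": force on a finger pad.
Only numpy, scipy, OpenCV 4.12 (cv2) and the standard library are available. Lean on these libraries where they do the work, as an engineer would, in place of code of your own. Each camera call takes 0.05 s, during which the arm holds its last target. There are 200 camera calls.

### The job

Get the board ready for inspecting the solder joints of its one large square chip: turn the board holder by pushing one of its arms with a fingertip, and swing the magnifier round by pushing its arm, until the lens is centred right above that chip. Push gently, without pinching anything, keep off the board and the lens glass, do not slide or lift the holder, and leave everything else on the bench where it is.

Things in the scene. Friction and masses are not known exactly. Their poses are not given: they have to be found in the camera images.
- holder: Rotary board holder: the loose, weighted round base (120 mm across, 20 mm high, 0.95 kg, on rubber feet). Origin: middle of its underside on the bench; the vertical turning axis goes through it.
- rotor (a joint): Turn of the holder's cross of four arms (with the board) about the vertical axis through the base's middle, rad, growing anticlockwise seen from above; turns nearly a full turn either way from 0, with light friction (0.04 N m: about 0.4 N at an arm's end), and stays where it is left.
- cross (a point): Middle of the cross, on the turning axis, 39 mm above the bench. Its +x, -x, +y and -y axes run along four level arms, each reaching 130 mm from the axis, 12 mm wide, 34 to 44 mm above the bench, free space below. The -y arm runs under and past the chip; the y arms are bare beyond 98 mm from the axis, the x arms beyond 68 mm; inwards are black clips, 64 mm above the bench.
- board: The green circuit board clipped on the cross, 160 by 100 by 2 mm, underside 52 mm above the bench, components up to 66 mm above the bench. Origin: middle of its underside, on the turning axis. Its -y axis points along the long side towards the chip's end; z is up.
- chip (a point): Middle of the top of the board's one large square chip (black, 24 by 24 mm, pins on all four sides), 55 mm from the turning axis on the board's long middle line, 58 mm above the bench.
- magnifier: Bench magnifier: its foot (130 mm across, 40 mm high in the middle) screwed to the bench, with a 16 mm thick post. Origin: middle of the foot's underside; the swing arm turns about the vertical axis through it. Nothing of it is higher than 227 mm.
- swing (a joint): Turn of the magnifier's swing arm about the post, rad, growing anticlockwise seen from above; at 0 the arm points along the foot's -y axis; stops at -2.8 and 0.9. Stiff friction (0.25 N m: about 1.8 N at 140 mm from the post); stays where it is left. At the start the arm is swung to the robot's left, away from the board.
- bar (a point): Point on the magnifier's arm, in the middle of the bar, 140 mm from the post's axis, 200 mm above the bench. The arm is a level, round steel bar 10 mm thick, bare from 15 to 176 mm from the axis; farther out come a 16 mm thick collar and the round lens frame (119 mm over all, 11 mm thick), its middle at the same height.
- lens (a point): Middle of the magnifier's lens, 250 mm from the post's axis, 200 mm above the bench. The clear glass is 104 mm across and 12 mm thick in its middle; the arm runs straight from the post's axis to it.
- mug: White mug, 80 mm across, 92 mm high. Bystander, loose. Origin: middle of its underside.
- reel: Solder reel standing on its flange, 62 mm across, 40 mm high. Bystander, loose. Origin: middle of its underside.
- tube: Clear plastic tube with an orange cap, lying, 100 mm long, 23 mm thick. Bystander, loose. Origin: middle of its underside.
- screwdriver: Screwdriver lying on the bench, 190 mm long. Bystander, loose. Origin: middle of its underside.
- stripper: Black wire stripper lying open, 230 mm long, 100 mm wide, 24 mm high. Bystander, loose. Origin: middle of its underside.
- tweezers: Tweezers lying on the bench, 130 mm long, 7 mm high. Bystander, loose. Origin: middle of its underside.
- spare_board: Small dark circuit board lying on the bench, 50 by 70 mm, 11 mm high. Bystander, loose. Origin: middle of its underside.

How it is judged:
At the end, for the whole second after the job is handed in: The middle of the lens is within 15 mm, seen from straight above, of the middle of the large square chip; board holder and magnifier are still; the holder's base is within 20 mm of where it was and so is every bystander (horizontal distance between lens and chip below 0.015 m and velocity of joint rotor between -0.05 and 0.05 rad/s and velocity of joint swing between -0.05 and 0.05 rad/s and distance of each of holder, mug, reel, tube, screwdriver, stripper, tweezers, spare_board from where it was at the start of the episode below 0.02 m); the robot touches nothing.
It fails at once if the magnifier or the holder is pinched or forced (over 25 N) (contact force between any of the fingers, the arm and magnifier above 25 N or contact force between any of the fingers, the arm and holder above 25 N).
It fails at once if the lens glass is touched (contact force between any of the fingers, the arm and swing_c0 above 0.5 N).
It fails at once if the board is touched (contact force between any of the fingers, the arm and board above 0.5 N).
It fails at once if the holder's base is slid or lifted by more than 20 mm (distance of holder from where it was at the start of the episode above 0.02 m).
It fails at once if a bystander is moved or lifted by more than 20 mm (distance of any of mug, reel, tube, screwdriver, stripper, tweezers, spare_board from where it was at the start of the episode above 0.02 m).
It also fails if it takes over 72 s, if anything falls off the work surface, if the arm or the gripper's body presses on something with over 40 N, if the wrist force passes 120 N, or if a joint passes its speed limit or range.

## Working session

There is one attempt and no reset: what is moved stays moved. The work goes in short steps, Python scripts to look and compute and a shell command to move; the robot and the scene stay as the last step left them, time stands still between calls to the robot, and variables do not carry over. Pictures are saved under pics/ and viewed, at most 10 in all, crops included, and the job is handed in when it is done.

```bash
mkdir -p pics
cat > h.py <<'E'
import numpy as np, cv2
from station import r, vision
def grab(name,fn=None):
    d=vision.capture(name)
    np.savez('%s.npz'%name,**{k:np.asarray(v) for k,v in d.items()})
    if fn: cv2.imwrite('pics/'+fn,d['frame'][:,:,::-1])
    return d
def load(name): return dict(np.load('%s.npz'%name))
def ray(d,u,v):
    p=cv2.undistortPoints(np.array([[[u,v]]],float),d['mtx'],d['D'])[0,0]
    return np.array([p[0],-p[1],-1.0])
def at_z(d,u,v,z):
    E=d['extrinsics'];w=E[:3,:3]@ray(d,u,v);o=E[:3,3]
    return o+w*(z-o[2])/w[2]
def at_d(d,u,v):
    E=d['extrinsics'];return E[:3,:3]@(ray(d,u,v)*d['range_z'][int(v),int(u)])+E[:3,3]
def proj(d,P):
    E=d['extrinsics'];c=E[:3,:3].T@(np.asarray(P,float)-E[:3,3]);c=c*[1,-1,-1]
    return cv2.projectPoints(c[None],np.zeros(3),np.zeros(3),d['mtx'],d['D'])[0][0,0]
E
python3 - <<'E'
from h import *
np.set_printoptions(precision=4,suppress=True)
for n in('top','side'):
    d=grab(n,n+'0.png');print(d['extrinsics'],d['mtx'],d['D'])
o=r.get_obs();print(o,r.tips_ahead)
E
```

```text
[[-0.0143  0.9989 -0.0457  0.5211]
 [-0.9998 -0.0135  0.0176  0.0178]
 [ 0.0169  0.0459  0.9988  1.1114]
 [ 0.      0.      0.      1.    ]] [[396.6819   0.     320.5274]
 [  0.     396.6819 201.002 ]
 [  0.       0.       1.    ]] [-0.012  0.     0.     0.     0.   ]
[[ 0.9467  0.1961 -0.2556  0.2203]
 [-0.3221  0.5901 -0.7403 -0.9663]
 [ 0.0057  0.7832  0.6218  0.931 ]
 [ 0.      0.      0.      1.    ]] [[432.2538   0.     322.5186]
 [  0.     432.2538 200.6914]
 [  0.       0.       1.    ]] [-0.0983  0.      0.      0.      0.    ]
{'time_s': 0.1, 'joints': array([-1.4155,  0.4267,  0.0739,  1.6065, -0.0341,  1.1108, -0.0671]), 'joint_vel': array([-0.0007, -0.0014,  0.0012, -0.0023,  0.0003,  0.0011, -0.0024]), 'joint_torque': array([  0.0067, -95.1541,   3.7707, -46.4401,   0.0197,   0.0065,
        -0.    ]), 'tool_pos': array([0.2025, 0.6436, 0.2387]), 'tool_rot': array([-0.477 , -3.1051,  0.0017]), 'wrist_force': array([-0.4661,  0.0759, -0.0476]), 'ft_torque': array([ 0.0038, -0.0348, -0.0287]), 'grip_force': 0.0, 'finger_gap': 0.08534985479446895} 0.008
```

View pics/top0.png

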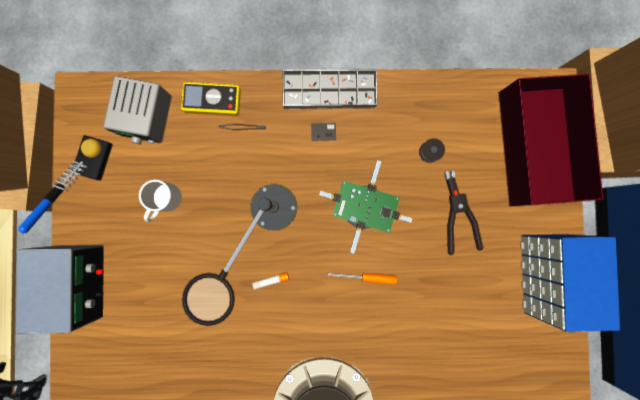

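View pics/side0.png

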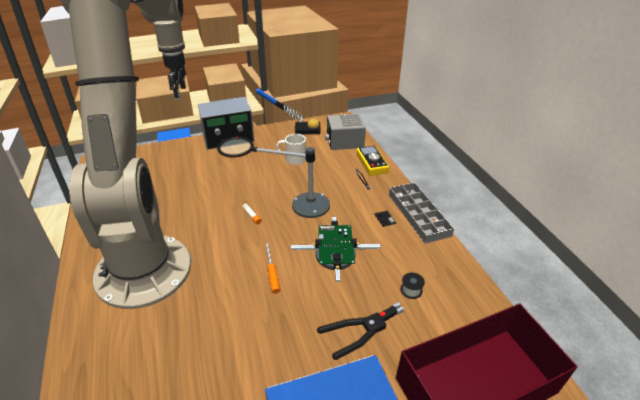

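The top view shows the magnifier foot at about (273,207), lens at (208,299), the board near (366,208) and the chip near (387,212). The side view confirms this. I'll enlarge those areas.

Run:
```python
from h import *
d=load('top');f=d['frame'][:,:,::-1]
a=cv2.resize(f[150:265,310:425],None,fx=5,fy=5,interpolation=cv2.INTER_CUBIC)
cv2.imwrite('pics/c1.png',a)
b=cv2.resize(f[180:330,170:310],None,fx=4,fy=4,interpolation=cv2.INTER_CUBIC)
cv2.imwrite('pics/c2.png',b)
```

```text
(no output)
```

View pics/c1.png

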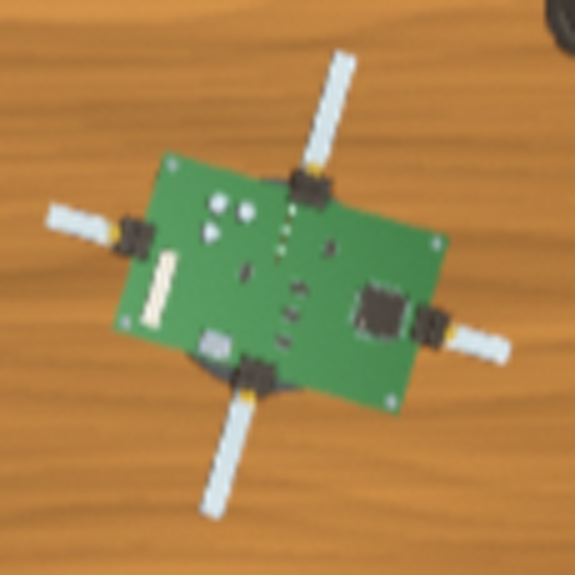

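View pics/c2.png

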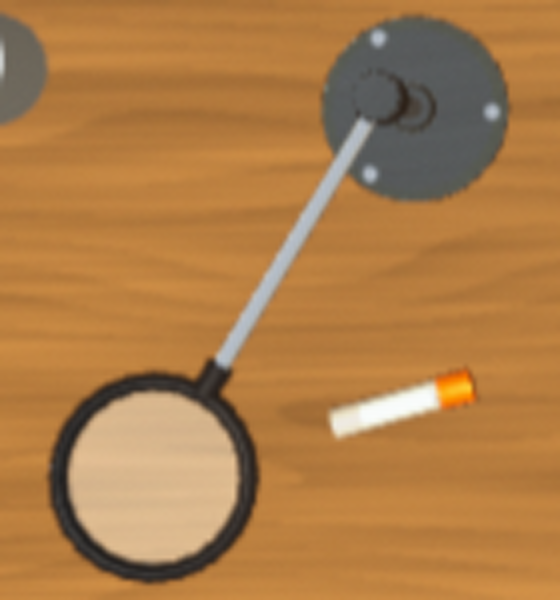

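Crop 1: the chip is at (381,311), with arm ends at (345,55), (212,517), (48,213) and (510,350). Crop 2: the lens middle is at (153,476), the post top at (381,97) and the foot at (416,108).

Run:
```python
from h import *
np.set_printoptions(precision=4,suppress=True)
d=load('top')
c1=lambda x,y,z: at_z(d,310+(x+.5)/5-.5,150+(y+.5)/5-.5,z)
c2=lambda x,y,z: at_z(d,170+(x+.5)/4-.5,180+(y+.5)/4-.5,z)
U,D,L,R=[c1(*p,.044) for p in((345,55),(212,517),(48,213),(510,350))]
print('arms',U,D,L,R,np.linalg.norm(U-D),np.linalg.norm(L-R),(U+D)/2,(L+R)/2)
chip=c1(381,311,.058);print('chip',chip)
ax=(U+D+L+R)/4
print('r chip',np.linalg.norm((chip-ax)[:2]), 'dir',np.arctan2(*(chip-ax)[[1,0]]),np.arctan2(*(R-L)[[1,0]]),np.arctan2(*(U-D)[[1,0]]))
lens=c2(153,476,.205);print('lens',lens)
foot=c2(415,108,.006);pt=c2(381,97,.227);print('foot',foot,'post',pt)
for P in(foot,pt):
  print('rl',np.linalg.norm((lens-P)[:2]),'ra',np.linalg.norm((ax-P)[:2]))
P=(foot+pt)/2;P[2]=0
# goals: |P + 250 u - ax| = 55
D_=np.linalg.norm((ax-P)[:2]);b=np.arctan2(*(ax-P)[[1,0]]);print('D',D_,'bearing',b, 'lens bearing',np.arctan2(*(lens-P)[[1,0]]))
ca=(D_**2+.25**2-.055**2)/(2*D_*.25)
if abs(ca)<=1:
  for s in(1,-1):
    t=b+s*np.arccos(ca);G=P[:2]+.25*np.array([np.cos(t),np.sin(t)]);v=G-ax[:2];print('arm bearing',t,'lens goal',G,'chip bearing',np.arctan2(v[1],v[0]))
for n,(u,v) in dict(tube=(270,281),driver=(363,278),mug=(158,197)).items(): print(n,at_z(d,u,v,.02), at_d(d,u,v))
```

```text
arms [ 0.6775 -0.1602  0.044 ] [ 0.4291 -0.0834  0.044 ] [0.5937 0.0022 0.044 ] [ 0.5163 -0.2462  0.044 ] 0.260002120406961 0.26026578559941843 [ 0.5533 -0.1218  0.044 ] [ 0.555 -0.122  0.044]
chip [ 0.5381 -0.1742  0.058 ]
r chip 0.05471955489032682 dir -1.868610639497606 -1.8727404138842865 -0.29979090092144245
lens [0.3456 0.2591 0.205 ]
foot [0.5577 0.1298 0.006 ] post [0.5568 0.1262 0.227 ]
rl 0.24842934275255601 ra 0.2517350677812505
rl 0.2495000534365418 ra 0.24816975841966862
D 0.24995201104360767 bearing -1.5831559591507067 lens bearing 2.5873241462778855
arm bearing -1.3626886963080274 lens goal [ 0.6089 -0.1166] chip bearing 0.09700676834346858
arm bearing -1.803623221993386 lens goal [ 0.4996 -0.1152] chip bearing 3.0198666205347044
tube [0.3546 0.1394 0.02  ] [0.3546 0.1394 0.0198]
driver [ 0.3585 -0.1147  0.02  ] [ 0.3591 -0.1142  0.024 ]
mug [0.588  0.4442 0.02  ] [0.589  0.451  0.0026]
```

```bash
python3 -m crank '[[[0,0,-0.2,0,0,-0.2],[0,0,-0.4,0,0,-0.4],[0,0,-0.48,0,0,-0.582],[0,0,-0.48,0,0,-0.582],[0,0,-0.48,0,0,-0.582]]]' 0
python3 - <<'E'
from h import *
from scipy.spatial.transform import Rotation as R
o=r.get_obs();print(R.from_rotvec(o['tool_rot']).as_matrix().round(3),o['tool_pos'],o['finger_gap'])
E
```

```text
time_s: 0.6
tool_pos: [0.2026, 0.6437, 0.3589]
tool_rot: [-0.002, -3.141, 0.001]
wrist_force: [0.3, 0.1, -0.5]
finger_gap: 0.0124
grip_force: 0.0
[[-1.     0.001 -0.   ]
 [ 0.001  1.    -0.   ]
 [ 0.    -0.    -1.   ]] [0.20255731 0.6436655  0.35887009] 0.012386873817475077
```

```bash
python3 -m crank '[[[-0.96,-1,0,0,0,0],[-0.96,-1,0,0,0,0],[-0.96,-1,0,0,0,0],[-0.96,-1,0,0,0,0],[-0.96,-1,0,0,0,0],[-0.96,-1,0,0,0,0],[-0.96,-1,0,0,0,0],[-0.96,-1,0,0,0,0],[-0.96,-1,0,0,0,0]]]' && python3 -m crank '[[[-0.9,-1,0,0,0,0],[-0.9,-1,0,0,0,0],[-0.9,-1,0,0,0,0],[-0.9,-1,0,0,0,0],[-0.9,-1,0,0,0,0],[-0.9,-1,0,0,0,0],[-0.9,-1,0,0,0,0],[-0.9,-1,0,0,0,0],[-0.9,-1,0,0,0,0]]]' && python3 -m crank '[[[0,-0.2,0,0,0,0],[0,-0.4,0,0,0,0],[0,-0.6,0,0,0,0],[0,-0.8,0,0,0,0],[0,-0.9,0,0,0,0],[0,-0.996,0,0,0,0],[0,-0.996,0,0,0,0],[0,-0.996,0,0,0,0]]]'
```

```text
time_s: 1.5
tool_pos: [0.4429, 0.3926, 0.3579]
tool_rot: [-0.006, -3.14, 0.003]
wrist_force: [0.0, 0.3, 0.4]
finger_gap: -0.0005
grip_force: 0.0
time_s: 2.4
tool_pos: [0.6672, 0.1446, 0.3578]
tool_rot: [-0.001, -3.139, 0.001]
wrist_force: [0.3, 1.9, -0.9]
finger_gap: 0.0001
grip_force: 0.0
time_s: 3.2
tool_pos: [0.6674, -0.1032, 0.3589]
tool_rot: [0.002, -3.141, -0.001]
wrist_force: [-0.4, 1.0, -0.2]
finger_gap: 0.0001
grip_force: 0.0
```

```bash
python3 -m crank '[[[0,0,0.2,0,0,0],[0,0,0.4,0,0,0],[0,0,0.6,0,0,0],[0,0,0.75,0,0,0],[0,0,0.9,0,0,0],[0,0,1,0,0,0],[0,0,1,0,0,0],[0,0,1,0,0,0]]]'
python3 - <<'E'
from h import *
f=grab('side')['frame'][:,:,::-1]
g=cv2.resize(f[150:300,250:450],None,fx=4,fy=4,interpolation=cv2.INTER_CUBIC)
cv2.imwrite('pics/s1.png',g)
print(r.tips_ahead)
E
```

```text
time_s: 4.0
tool_pos: [0.6678, -0.1035, 0.1098]
tool_rot: [0.003, -3.141, -0.001]
wrist_force: [1.3, 0.4, 0.8]
finger_gap: 0.0
grip_force: 0.0
0.008
```

View pics/s1.png

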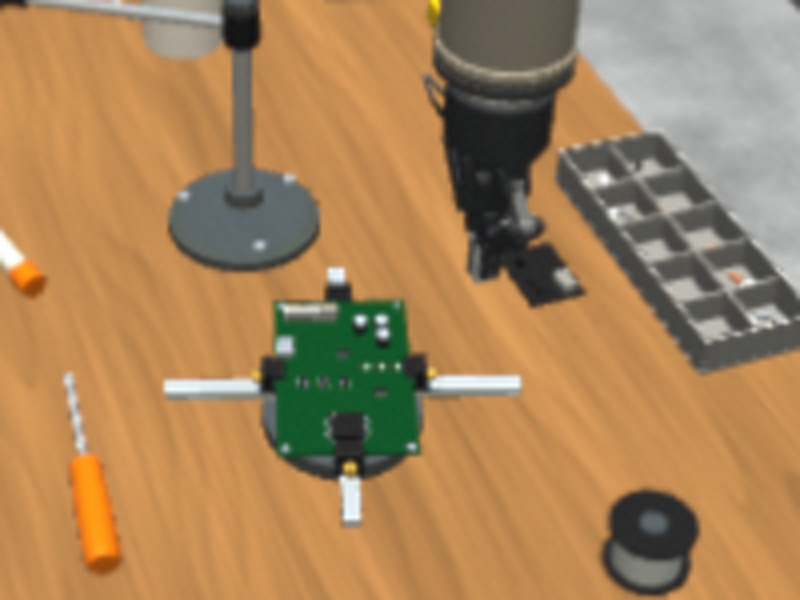

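```bash
python3 -m crank '[[[0,0,0.15,0,0,0],[0,0,0.292,0,0,0],[0,0,0.292,0,0,0],[0,0,0.292,0,0,0]]]' && python3 -m crank '[[[0.02,-0.036,0,0,0,0],[0.02,-0.072,0,0,0,0],[0.023,-0.11,0,0,0,0],[0.026,-0.147,0,0,0,0],[0.036,-0.184,0,0,0,0],[0.046,-0.22,0,0,0,0],[0.062,-0.254,0,0,0,0],[0.078,-0.288,0,0,0,0],[0.1,-0.319,0,0,0,0],[0.121,-0.35,0,0,0,0]]]' && python3 -m crank '[[[0,0,0,0,0,0]]]';  python3 - <<'E'
from h import *
f=grab('side')['frame'][:,:,::-1]
g=cv2.resize(f[150:300,250:450],None,fx=4,fy=4,interpolation=cv2.INTER_CUBIC)
cv2.imwrite('pics/s2.png',g)
E
```

```text
time_s: 4.45
tool_pos: [0.6683, -0.1051, 0.0381]
tool_rot: [-0.0, 3.141, -0.0]
wrist_force: [2.1, -0.8, 1.2]
finger_gap: -0.0001
grip_force: 0.0
time_s: 5.45
tool_pos: [0.6367, -0.1933, 0.0363]
tool_rot: [-0.0, -3.141, 0.0]
wrist_force: [0.2, 0.5, -0.2]
finger_gap: 0.0001
grip_force: 0.2
time_s: 5.55
tool_pos: [0.6361, -0.1944, 0.0364]
tool_rot: [-0.003, -3.141, 0.001]
wrist_force: [0.3, -0.1, 0.0]
finger_gap: 0.0
grip_force: 0.0
```

View pics/s2.png

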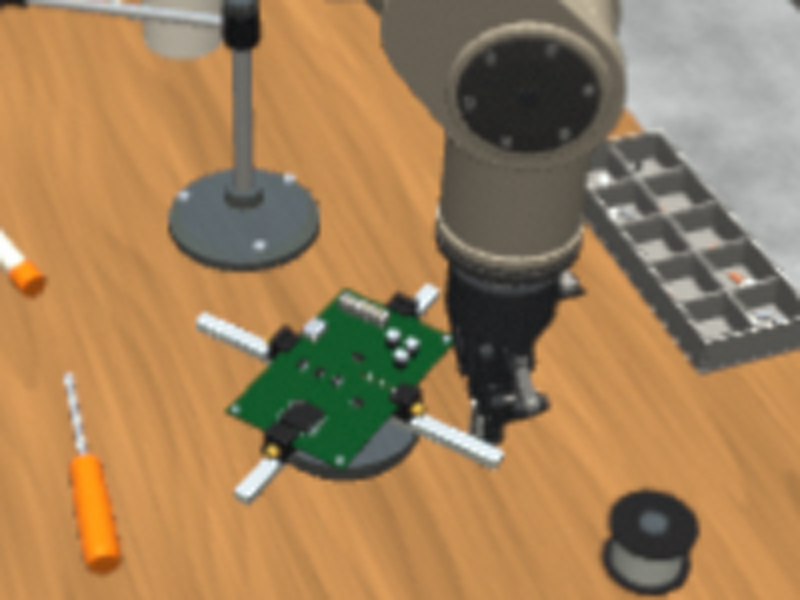

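```bash
python3 -m crank '[[[0.027,-0.029,0,0,0,0],[0.054,-0.053,0,0,0,0],[0.084,-0.076,0,0,0,0],[0.115,-0.096,0,0,0,0],[0.149,-0.113,0,0,0,0],[0.184,-0.128,0,0,0,0],[0.219,-0.139,0,0,0,0],[0.219,-0.139,0,0,0,0],[0.219,-0.139,0,0,0,0]]]';  python3 - <<'E'
from h import *
f=grab('side')['frame'][:,:,::-1]
g=cv2.resize(f[150:300,250:450],None,fx=4,fy=4,interpolation=cv2.INTER_CUBIC)
cv2.imwrite('pics/s3.png',g)
E
```

```text
time_s: 6.5
tool_pos: [0.5825, -0.2274, 0.0364]
tool_rot: [0.0, 3.141, 0.0]
wrist_force: [0.4, -0.4, 0.2]
finger_gap: 0.0001
grip_force: 0.0
```

View pics/s3.png

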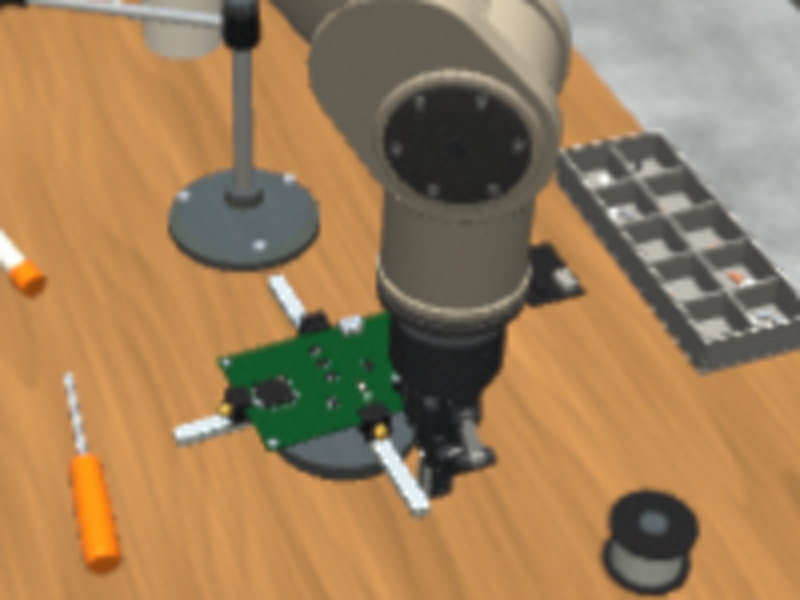

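The chip is at crop (275,392), the chip-side arm's end at (178,435) and the pushed arm's end at (421,510).

Run:
```python
from h import *
np.set_printoptions(precision=4,suppress=True)
d=load('side');ax=np.array([.5541,-.1219])
c=lambda x,y,z: at_z(d,250+(x+.5)/4-.5,150+(y+.5)/4-.5,z)[:2]
for n,p in dict(chip=(275,392,.058),tip=(178,435,.039),push=(421,510,.039)).items():
    v=c(*p)-ax;print(n,v+ax,np.hypot(*v),np.degrees(np.arctan2(v[1],v[0])))
```

```text
chip [ 0.4984 -0.1275] 0.05600178741689582 -174.24057942455616
tip [ 0.4253 -0.1287] 0.12898078179727707 -176.99542695229647
push [ 0.5628 -0.249 ] 0.12743445787101676 -86.09903778762974
```

```bash
python3 -m crank '[[[0.02,-0.004,0,0,0,0],[0.04,-0.008,0,0,0,0],[0.06,-0.012,0,0,0,0],[0.082,-0.014,0,0,0,0],[0.082,-0.014,0,0,0,0],[0.082,-0.014,0,0,0,0]]]' && python3 -m crank '[[[-0.1,0,0,0,0,0],[-0.16,0,0,0,0,0],[-0.16,0,-0.2,0,0,0],[-0.16,0,-0.4,0,0,0],[-0.16,0,-0.6,0,0,0],[-0.16,0,-0.8,0,0,0],[-0.16,0,-1,0,0,0],[-0.16,0,-1,0,0,0],[-0.16,0,-1,0,0,0]]]'
```

```text
time_s: 7.15
tool_pos: [0.5619, -0.231, 0.0364]
tool_rot: [0.001, 3.142, -0.0]
wrist_force: [1.3, 0.3, -0.2]
finger_gap: -0.0
grip_force: 0.0
time_s: 8.05
tool_pos: [0.6025, -0.2309, 0.2876]
tool_rot: [-0.0, 3.139, -0.0]
wrist_force: [-0.9, 0.2, -1.4]
finger_gap: 0.0002
grip_force: 0.0
```

```bash
python3 -m crank '[[[0.05,0.15,-0.1,0,0,0],[0.1,0.34,-0.1,0,0,0],[0.14,0.53,-0.1,0,0,0],[0.19,0.72,-0.1,0,0,0],[0.237,0.914,-0.1,0,0,0],[0.237,0.914,-0.1,0,0,0]]]' && python3 -m crank '[[[0.05,0.19,0,0,0,0],[0.1,0.38,0,0,0,0],[0.14,0.57,0,0,0,0],[0.19,0.76,0,0,0,0],[0.237,0.914,0,0,0,0],[0.237,0.914,0,0,0,0],[0.237,0.914,0,0,0,0]]]';  python3 - <<'E'
from h import *
f=grab('top')['frame'][:,:,::-1]
g=cv2.resize(f[150:290,200:400],None,fx=4,fy=4,interpolation=cv2.INTER_CUBIC)
cv2.imwrite('pics/t4.png',g)
E
```

```text
time_s: 8.65
tool_pos: [0.5411, 0.0046, 0.3099]
tool_rot: [0.013, -3.139, -0.002]
wrist_force: [-0.7, -1.0, 0.6]
finger_gap: 0.0001
grip_force: 0.0
time_s: 9.35
tool_pos: [0.4828, 0.2267, 0.3099]
tool_rot: [0.003, -3.14, 0.002]
wrist_force: [0.8, -0.7, 0.4]
finger_gap: -0.0003
grip_force: 0.0
```

View pics/t4.png

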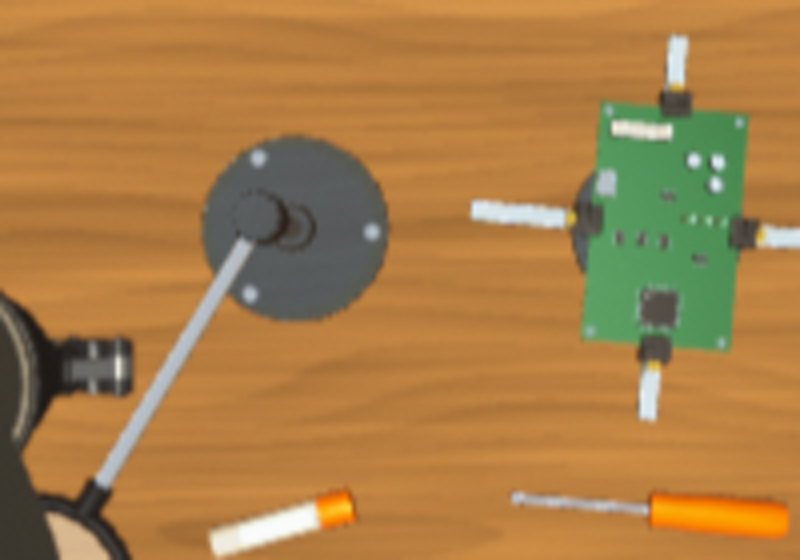

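The chip is at crop (659,308), with the near arm end at (649,418) and the far one at (678,38). The fingers are at about (100,367), on the trailing side of the bar and clear of it.

Run:
```python
from h import *
np.set_printoptions(precision=4,suppress=True)
d=load('top');P=np.array([.5573,.128]);ax=np.array([.5541,-.1219])
c=lambda x,y,z: at_z(d,200+(x+.5)/4-.5,150+(y+.5)/4-.5,z)[:2]
chip=c(659,308,.058);n=c(649,418,.044);f=c(678,38,.044);print(chip,n,f,(n+f)/2,np.hypot(*(n-f)))
v=n-f;chip2=(n+f)/2+.055*v/np.hypot(*v);print(chip2)
for q in(chip,chip2):
  w=q-P;print('post-chip',np.hypot(*w),'bearing',np.degrees(np.arctan2(w[1],w[0]))%360)
p=(proj(d,r.get_obs()['tool_pos'])-[200,150])*4;print('tcp px',p)
# push path: finger centre at radius .115 along the bar, offset o behind it
for o in (.045,.02):
  for b in np.radians([148,158,168,180,190,200,210,220,230,240,250,257]):
    u=np.array([np.cos(b),np.sin(b)]);g=P+.115*u+o*np.array([u[1],-u[0]])
    print(o,round(np.degrees(b)),g,round(np.hypot(*g),3)) 
    if o>.04: break
```

```text
[ 0.4995 -0.1163] [ 0.4257 -0.1099] [ 0.6819 -0.1345] [ 0.5538 -0.1222] 0.2573324698106276
[ 0.499 -0.117]
post-chip 0.25099903264475704 bearing 256.6963389090229
post-chip 0.2517907665773853 bearing 256.620289186582
tcp px [ 41.8494 358.1279]
0.045 148 [0.4836 0.2271] 0.534
0.02 148 [0.4704 0.2059] 0.513
0.02 158 [0.4582 0.1896] 0.496
0.02 168 [0.449  0.1715] 0.481
0.02 180 [0.4423 0.148 ] 0.466
0.02 190 [0.4406 0.1277] 0.459
0.02 200 [0.4424 0.1075] 0.455
0.02 210 [0.4477 0.0878] 0.456
0.02 220 [0.4563 0.0694] 0.462
0.02 230 [0.4681 0.0528] 0.471
0.02 240 [0.4825 0.0384] 0.484
0.02 250 [0.4992 0.0268] 0.5
0.02 257 [0.5119 0.0204] 0.512
```

Run:
```python
from h import *
np.set_printoptions(precision=3,suppress=True)
d=load('top')
for v in(236,241,246):
  for u in range(210,236,3): print(u,v,at_d(d,u,v))
```

```text
210 236 [0.496 0.191 0.447]
213 236 [0.495 0.193 0.42 ]
216 236 [0.494 0.189 0.415]
219 236 [0.492 0.194 0.369]
222 236 [0.493 0.184 0.391]
225 236 [0.493 0.179 0.389]
228 236 [0.493 0.172 0.395]
231 236 [0.493 0.167 0.395]
234 236 [ 0.478  0.241 -0.001]
210 241 [0.49  0.179 0.491]
213 241 [0.487 0.189 0.433]
216 241 [0.486 0.189 0.415]
219 241 [0.485 0.185 0.408]
222 241 [0.485 0.182 0.401]
225 241 [0.485 0.177 0.4  ]
228 241 [0.484 0.172 0.396]
231 241 [0.484 0.167 0.397]
234 241 [ 0.464  0.241 -0.   ]
210 246 [0.482 0.18  0.49 ]
213 246 [0.478 0.19  0.431]
216 246 [0.477 0.189 0.416]
219 246 [0.476 0.185 0.409]
222 246 [0.475 0.185 0.387]
225 246 [0.475 0.179 0.389]
228 246 [0.475 0.172 0.396]
231 246 [0.475 0.167 0.397]
234 246 [0.45  0.24  0.003]
```

```bash
python3 -m crank '[[[0,0,0.2,0,0,0],[0,0,0.35,0,0,0],[0,0,0.456,0,0,0],[0,0,0.456,0,0,0],[0,0,0.456,0,0,0]]]' && python3 -m crank '[[[0.025,-0.042,0,0,0,0],[0.05,-0.084,0,0,0,0],[0.062,-0.1,0,0,0,0],[0.074,-0.117,0,0,0,0],[0.086,-0.134,0,0,0,0],[0.098,-0.15,0,0,0,0],[0.117,-0.186,0,0,0,0],[0.135,-0.222,0,0,0,0],[0.135,-0.222,0,0,0,0]]]'
```

```text
time_s: 9.9
tool_pos: [0.484, 0.2251, 0.1977]
tool_rot: [-0.003, -3.141, 0.001]
wrist_force: [-0.1, -0.2, 0.9]
finger_gap: -0.0
grip_force: 0.0
time_s: 10.8
tool_pos: [0.4489, 0.169, 0.1971]
tool_rot: [-0.002, -3.14, 0.001]
wrist_force: [-0.8, 0.1, 0.1]
finger_gap: 0.0003
grip_force: 0.0
```

Run:
```python
from h import *
f=grab('top')['frame'][:,:,::-1]
g=cv2.resize(f[150:350,180:400],None,fx=3,fy=3,interpolation=cv2.INTER_CUBIC)
cv2.imwrite('pics/t5.png',g)
```

```text
(no output)
```

View pics/t5.png

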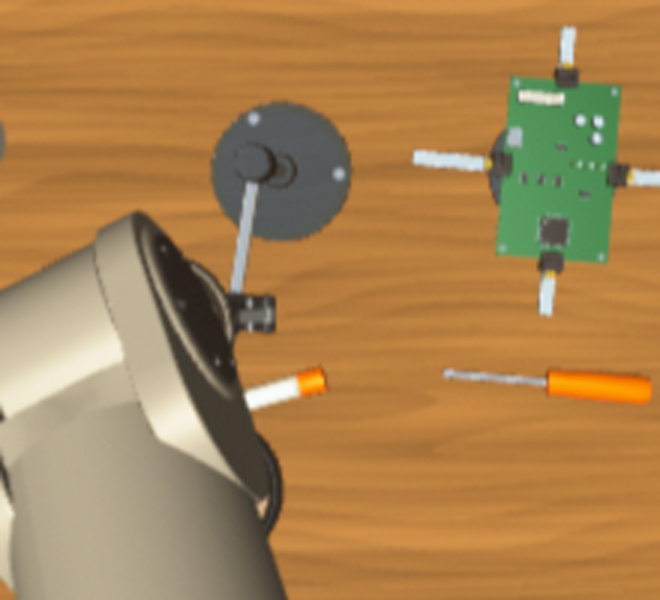

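The bar now bears about 170° and follows the finger. The forearm passes over the lens, so I'll check its height.

Run:
```python
from h import *
np.set_printoptions(precision=3,suppress=True)
d=load('top')
for u,v in((247,310),(225,320),(215,280),(250,345),(205,345)): print(u,v,at_d(d,u,v))
d=grab('side','s5.png')
```

```text
247 310 [0.411 0.101 0.617]
225 320 [0.403 0.124 0.635]
215 280 [0.446 0.144 0.604]
250 345 [0.379 0.093 0.651]
205 345 [0.379 0.144 0.65 ]
```

View pics/s5.png

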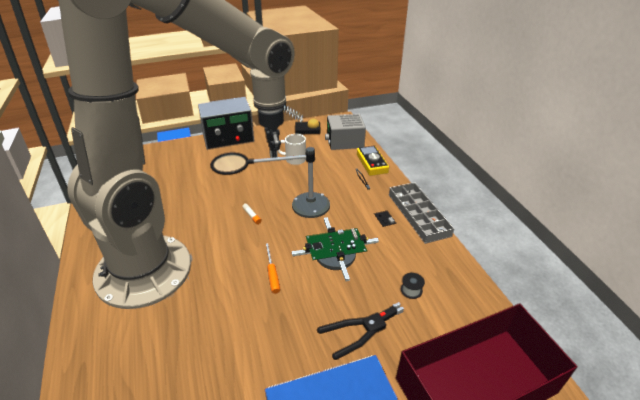

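```bash
python3 -m crank '[[[0.014,-0.047,0,0,0,0],[0.027,-0.094,0,0,0,0],[0.031,-0.135,0,0,0,0],[0.034,-0.175,0,0,0,0],[0.03,-0.216,0,0,0,0],[0.026,-0.256,0,0,0,0],[0.016,-0.296,0,0,0,0],[0.005,-0.335,0,0,0,0],[-0.012,-0.372,0,0,0,0],[-0.029,-0.408,0,0,0,0]]]' && python3 -m crank '[[[-0.024,-0.033,0,0,0,0],[-0.047,-0.066,0,0,0,0],[-0.076,-0.095,0,0,0,0],[-0.105,-0.124,0,0,0,0],[-0.105,-0.124,0,0,0,0],[-0.105,-0.124,0,0,0,0]]]'
cat > lens.py <<'E'
from h import *
from scipy.optimize import least_squares
np.set_printoptions(precision=4,suppress=True)
P=np.array([.5573,.128])
for n in('top','side'):
    d=grab(n);Z=d['range_z'];H,W=Z.shape
    vv,uu=np.mgrid[0:H,0:W];p=cv2.undistortPoints(np.stack([uu,vv],-1).reshape(-1,1,2).astype(float),d['mtx'],d['D'])[:,0]
    c=np.c_[p[:,0],-p[:,1],-np.ones(len(p))]*Z.reshape(-1,1);E=d['extrinsics'];X=c@E[:3,:3].T+E[:3,3]
    k=(Z.ravel()>0)&(np.abs(X[:,2]-.2)<.02);X=X[k];col=d['frame'].reshape(-1,3)[k]
    rr=np.hypot(*(X[:,:2]-P).T);
    a=np.degrees(np.arctan2(*(X[:,:2]-P).T[::-1]))%360
    bar=(rr>.13)&(rr<.175)&(col.mean(1)>100)
    L=(rr>.185)&(rr<.32)
    print(n,'bar',bar.sum(),np.median(a[bar]) if bar.any() else None,'lenspts',L.sum(), X[L].mean(0) if L.any() else None,'z',np.median(X[L,2]) if L.any() else None)
    if L.sum()>20:
        q=X[L][:,:2];s=least_squares(lambda t:np.maximum(np.hypot(*(q-t).T)-.0595,0),np.median(q,0));print('centre',s.x,s.cost,'ext',(q.min(0)+q.max(0))/2,np.ptp(q,axis=0),'bearing',np.degrees(np.arctan2(*(s.x-P)[::-1]))%360)
E
python3 lens.py
```

```text
time_s: 11.9
tool_pos: [0.4573, 0.0677, 0.1972]
tool_rot: [-0.0, -3.141, 0.0]
wrist_force: [0.4, 3.7, -0.4]
finger_gap: -0.0001
grip_force: 1.1
time_s: 12.5
tool_pos: [0.4833, 0.0372, 0.1971]
tool_rot: [-0.001, -3.141, 0.001]
wrist_force: [-0.5, 0.4, 0.9]
finger_gap: 0.0003
grip_force: 0.0
top bar 0 None lenspts 1892 [ 0.4401 -0.0947  0.2034] z 0.20346017154937918
centre [ 0.4397 -0.0904] 2.768923853297739e-27 ext [ 0.439  -0.0975] [0.1168 0.1036] bearing 241.70999280000063
side bar 33 241.05749289614482 lenspts 1027 [ 0.436  -0.0943  0.2042] z 0.2043800046920614
centre [ 0.4378 -0.091 ] 5.280597182680194e-05 ext [ 0.4369 -0.095 ] [0.1176 0.1214] bearing 241.3846559286493
```

```bash
python3 -m crank '[[[-0.025,-0.02,0,0,0,0],[-0.05,-0.037,0,0,0,0],[-0.078,-0.053,0,0,0,0],[-0.106,-0.067,0,0,0,0],[-0.106,-0.067,0,0,0,0],[-0.106,-0.067,0,0,0,0]]]'; python3 lens.py
```

```text
time_s: 13.2
tool_pos: [0.51, 0.0205, 0.1972]
tool_rot: [0.001, 3.142, -0.001]
wrist_force: [-0.7, -0.0, -0.1]
finger_gap: -0.0001
grip_force: 0.0
top bar 0 None lenspts 1809 [ 0.4973 -0.1186  0.2034] z 0.20348580395251314
centre [ 0.4967 -0.1144] 0.0 ext [ 0.4969 -0.1205] [0.1148 0.1007] bearing 255.96575241100481
side bar 29 255.13277030564046 lenspts 1044 [ 0.4937 -0.1169  0.2042] z 0.20436154237625015
centre [ 0.4953 -0.1126] 3.313374461735454e-05 ext [ 0.4947 -0.1121] [0.1174 0.1247] bearing 255.5558693226201
```

```bash
python3 -m crank '[[[0.08,0.02,0,0,0,0],[0.16,0.04,0,0,0,0],[0.16,0.04,-0.2,0,0,0],[0.16,0.04,-0.4,0,0,0],[0.16,0.04,-0.6,0,0,0],[0.16,0.04,-0.7,0,0,0],[0.16,0.04,-0.7,0,0,0]]]' && python3 -m crank '[[[0,0.2,0,0,0,0],[0,0.4,0,0,0,0],[0,0.6,0,0,0,0],[0,0.8,0,0,0,0],[0,1,0,0,0,0],[0,1,0,0,0,0],[0,1,0,0,0,0],[0,1,0,0,0,0]]]'
python3 - <<'E'
from h import *
import subprocess
a=load('top');a0=cv2.imread('pics/top0.png')[:,:,::-1].astype(int)
exec(open('lens.py').read())
d=load('top')
m=(np.abs(d['frame'].astype(int)-a0).max(2)>40).astype(np.uint8)
n,_,s,c=cv2.connectedComponentsWithStats(m)
print([tuple(x[:5]) for x in s[1:] if x[4]>8])
E
```

```text
time_s: 14.0
tool_pos: [0.4709, 0.031, 0.3762]
tool_rot: [-0.0, 3.136, 0.003]
wrist_force: [0.7, 0.3, -0.7]
finger_gap: 0.0
grip_force: 0.0
time_s: 14.8
tool_pos: [0.4698, 0.2798, 0.3718]
tool_rot: [-0.002, -3.141, 0.001]
wrist_force: [-0.9, 0.7, -0.5]
finger_gap: -0.0001
grip_force: 0.0
top bar 85 255.35313229317316 lenspts 2057 [ 0.4969 -0.1121  0.2034] z 0.20353873652467103
centre [ 0.4985 -0.1113] 6.274324324685289e-06 ext [ 0.497  -0.1111] [0.1149 0.1205] bearing 256.18611826504593
side bar 30 255.11669034075425 lenspts 1038 [ 0.4937 -0.1171  0.2041] z 0.2042732654169882
centre [ 0.4949 -0.1126] 1.9377517642473324e-05 ext [ 0.495  -0.1118] [0.1164 0.1232] bearing 255.45343523598598
[(np.int32(271), np.int32(158), np.int32(143), np.int32(98), np.int32(4114)), (np.int32(349), np.int32(188), np.int32(7), np.int32(11), np.int32(33)), (np.int32(358), np.int32(190), np.int32(3), np.int32(4), np.int32(11)), (np.int32(377), np.int32(194), np.int32(4), np.int32(4), np.int32(13)), (np.int32(0), np.int32(199), np.int32(195), np.int32(201), np.int32(27678)), (np.int32(182), np.int32(209), np.int32(81), np.int32(117), np.int32(2598)), (np.int32(88), np.int32(247), np.int32(5), np.int32(3), np.int32(9)), (np.int32(0), np.int32(361), np.int32(7), np.int32(13), np.int32(70))]
```

```bash
python3 -m crank '[[[0,0,0,0,0,0],[0,0,0,0,0,0],[0,0,0,0,0,0]]]'; python3 -c "
from station import sign_off
print(sign_off())"
```

```text
time_s: 15.2
tool_pos: [0.4699, 0.2805, 0.3725]
tool_rot: [0.001, 3.141, 0.0]
wrist_force: [0.0, -0.5, 0.2]
finger_gap: 0.0003
grip_force: 0.0
the job is handed in; nothing more can be done
None
```

I handed the job in at about 15 s: by my camera measurements the lens is about 5 mm from the chip's middle, the top view shows no bystander moved, and the robot is clear of everything, though sign-off returned no verdict.

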